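# Mount a carved panel on the splined carving stand and hold it down

### The arm

A 6-joint arm with a two-finger parallel gripper is mounted at the origin on the work surface. World frame = base frame: x ahead of the robot, y to its left, z up, the work surface at z = 0. Lengths are in m, angles in rad, forces in N, time in s.
With the tool pointing down it reaches from about 0.35 to 0.975 m from the base axis. Payload 4.9 kg.
Tool frame: the origin (TCP) lies at the very end of the fingers, on their centre line; the grasp point (between the pads) lies 19 mm behind it (ctrl.pinch_z is the distance from the TCP to the grasp point, in m); z points along the fingers, y is the direction in which the jaws open and shut (so a half turn about z gives the same grasp; the last joint's range is limited). The gripper opens to 85 mm and grips with 20 to 120 N. Pads are 22 mm wide; open, the fingers measure 114 mm over their backs; the gripper's body (76 mm by 85 mm) begins 54 mm behind the grasp point. The pads swing forward as they close: fully open they stand 13 mm farther back than shut.
Start: joints at [-1.279, 0.053, 1.613, -0, 1.476, -0.119], TCP at [0.25, -0.573, 0.231] pointing down, gripper open.
Joint ranges: [-3.01, 3.01], [-1.01, 2.22], [0.06, 2.58], [-1.02, 4.17], [0.09, 2.62], [-3.14, 3.14]. Speed limits (rad/s): [2.57, 2.57, 3.14, 3.14, 3.14, 3.14].

### API

Orientations are given as a rotation vector (axis times angle).
In Python, from station import ctrl gives the robot as it stands.
- The arm moves only by the tool carry_out, never from a script. Its argument "series" is a list of rows, each a list of 7 numbers: the shift along the world's x, y, z each as a share of 0.025 m, from -1 to 1, then the turn, a rotation vector about the world's x, y, z each as a share of 0.1 rad, from -1 to 1, then the opening, from 0 (shut) to 1 (fully open). A call has 1 to 12 rows; each row shifts and turns the commanded pose from where the row before left it; what a row does not reach is not made up. A row lasts 1/10 s, in which the tool goes at most 50 mm and 8.59 degrees, less where a joint would pass 70% of its speed; a pose out of reach is approached as far as the arm can. A call with a number of a shift or a turn outside -1 to 1 is refused whole. A call with a gripper value outside its range is refused whole. The fingers move at their own pace and stop on an object; "grip_force" is the grip in N (left out, the last holds). Time passes only in rows, so rows that do not move let the fingers close. It gives the time, the measured TCP pose, the force and the opening at its end, in the units of the state.
- ctrl.get_obs(): the state, without advancing time (a new reading comes with each control period).
- ctrl.get_image(name): name is "scene" or "side" or "wrist"; returns a dict with "frame" (400x640x3 uint8, blue, green, red), "fx", "fy", "cx", "cy" (pixels), "R" (3x3) and "t" (3): a world point X has camera coordinates R X + t; the wrist camera has in their place "hand_eye" (4x4, takes a point from camera to tool coordinates, whose origin is the TCP and whose axes are the flange's). Camera axes: x right, y down, z forward; pixel columns grow to the right and rows downward; lengths in m; the calibration is good to about 2 mm. The wrist camera is an equidistant fisheye: a pixel r from the principal point sees the ray r / f radians off the axis. A picture is of the moment at which its call begins: read the wrist's pose just before it. There is no depth.
- ctrl.finish_job(): hands the job in, once; it reports no verdict.
Trained networks look in a picture, given as the dict that the camera call returned (one of the last four; its "shot" number tells which), for a name from the list of things; names that differ only in an ending like _2 or _b are one class to them, and where a whole thing is asked for, a point or a joint stands for the part that bears it (a point fixed in the world has none). Each returns a list of dicts, best first, with "p" (0 to 1); they miss things now and then, are a little off and sometimes report something else, mostly with a low value. They report only what shows in the picture. A call takes as long as a camera call. They do not tell look-alikes from the thing itself.
- ctrl.trace(picture, name): "mask" (400x640 bool, what is visible of it) and "rect" ([left, top, width, height] as shares, 0 to 1, of the picture: columns of its width, rows of its height, round what is visible of it).
- ctrl.mark_of(picture, name): "position" ([column, row] as shares, 0 to 1, of the picture: columns of its width, rows of its height: a listed point, or the origin of a listed thing).
The state is a dict: "t": time; "q": joint angles; "dq": joint speeds; "effort": joint torques, N m; "tool_pos": TCP position; "tool_rot": TCP orientation; "contact_force": force on the tool from outside, world axes, zero at the start; "wrist_torque": the same for the moment, N m; "opening": finger opening in m.
Only numpy, scipy, OpenCV 4.12 (cv2) and the standard library are available. Lean on these libraries where they do the work, as an engineer would, in place of code of your own. Each camera call takes 0.05 s, during which the arm holds its last target.

### The job

Slide the light carved panel with the steel stem straight up out of the slotted rack, turn it until the splines of its stem mesh with the hub of the carving stand, and push it fully home, shoulder flat on the hub, against the spring. Finish while still holding it pressed down, so that someone can close the clamp: do not let go. Leave the dark panel and everything else on the bench where they are.

Things in the scene. Friction and masses are not known exactly. Their poses are not given: they have to be found in the camera images.
- panel: light wooden carved panel on a splined steel stem, 0.2 kg: plate 100 mm wide (its y), 10 mm thick (x), 80 mm high (z up); origin at the centre of the plate's lower edge. Starts upright in one of the rack's two slots, wide side along the rack's y
- panel_top (a point): centre of the panel's top edge (panel z = +80 mm); the 40 mm below it are plain flat wood to grip across the 10 mm thickness
- panel_shoulder (a point): centre of the underside of the steel shoulder disc under the plate, 48 mm diameter (panel z = -5 to 0 mm); yellow dots on it mark the stem's teeth
- stem_tip (a point): lower end of the stem, panel z = -35 mm. The six-tooth part is z = -29 to -5: core 25.4 mm diameter, teeth 6 mm wide out to 37.2 mm diameter (slightly smaller in the lowest 3 mm), one tooth along the panel's +y and one every 60 degrees; below it a plain round pilot of 23.6 mm diameter, 6 mm long
- rack: fixed dark wooden rack, 130 x 130 mm, 95 mm high, origin under its centre, z up. Two upright slots at x = -30 and +30 mm: grooves 13 mm wide in the end walls (|y| = 44 to 52 mm), open at the top, hold the panels' side edges; ledges 50 mm above the table carry them, their top edges at 130 mm. Between the walls it is empty. A panel's stem is clear of the rack once raised by 80 mm
- stand: fixed green and steel carving stand, foot 124 mm diameter, upright splined hub 76 mm diameter, 75 mm high; origin under its centre, z up; a small black clamp knob sticks out along +x. The stem meshes when the panel's yaw equals the stand's yaw plus any multiple of 60 degrees, with about 1 mm clearance and 4 degrees of play
- hub_mouth (a point): centre of the mouth of the splined bore, on the hub's flat top. Bore 40 mm diameter with six inner teeth flush with the mouth (6.5 mm wide, tips on 28 mm diameter); one groove along the stand's +y and one every 60 degrees, marked by yellow dots. The pilot enters at any yaw; unmeshed teeth stop with the shoulder 24 mm above the mouth. Home: shoulder flat on the hub
- plunger (a joint): spring plunger in the bore, travel in m, 0 = up. Its top is 18 mm below the mouth at rest; the stem meets it when the shoulder is 12 mm above the mouth, and at home it is pushed down 12 mm. It resists with 4 N at first and 9 N at home, and pushes the panel back up if that is let go
- dark_panel: bystander: dark red-brown carved panel without stem, 100 x 10 x 80 mm, standing in the rack's other slot; origin and axes as for panel
- mallet: bystander: wooden carver's mallet lying down, head 105 x 65 x 65 mm, round handle 150 mm; origin under its middle, x from handle to head (head centre at x = +100 mm)
- gouge: bystander: carving gouge lying down, 210 mm long, red handle 22 mm thick; origin under its middle, x from handle to blade
- sanding_block: bystander: cork sanding block 75 x 40 x 30 mm; origin under its centre
- glue: bystander: white bottle, 56 mm diameter, 130 mm high, orange cap; origin under its centre
- bud: bystander: small carved lotus bud, 58 mm wide, 60 mm high; origin under its centre
Mind the look-alikes: they are no part of the job. What is shaped like the panel but purple or turquoise is not meant.

How it is judged:
By the outcome, as a careful person would: the job done as asked, in the order asked, and still so for the second after the job is handed in, while the arm keeps its last pose, push and grip.
It also fails if it takes over 43 s, if anything falls off the work surface, if the arm or the gripper's body presses on something with over 40 N, if the wrist force passes 120 N, or if a joint passes its speed limit or range.

## Working session

There is one attempt and no reset: what is moved stays moved. The work goes in short steps, Python scripts to look and compute and a tool call to move; the robot and the scene stay as the last step left them, time stands still between calls to the robot, and variables do not carry over. Pictures are saved under pics/ and viewed, and the job is handed in when it is done.

Besides the shell and the picture viewer there is one more tool, called as name(argument=value, ...), one argument or row to a line, values as JSON. carry_out: Moves the arm, as the interface text tells. Shift numbers are shares of 0.025 m and turn numbers shares of 0.1 rad, none past 1 either way. Its arguments: {"type":"object","properties":{"series":{"type":"array"},"grip_force":{"type":"number"}},"required":["series"]}

```bash
ls; mkdir -p pics; cat > h.py <<'E'
from station import ctrl
import numpy as np, cv2
from scipy.spatial.transform import Rotation as Rn
def save(im,n): cv2.imwrite('pics/'+n+'.png',im['frame'])
E
python3 - <<'E'
from h import *
o=ctrl.get_obs(); print(o)
for n in ['scene','side','wrist']:
    im=ctrl.get_image(n); save(im,n+'0')
    print(n,{k:v for k,v in im.items() if k!='frame'})
    for k in ['panel','dark_panel','rack','stand','hub_mouth','panel_top']:
        print(k,[(round(d['p'],2),(np.array(d['position'])*[640,400]).round(1)) for d in ctrl.mark_of(im,k)])
E
```

```text
pics
{'t': 0.0, 'q': array([-1.27902686e+00,  5.33540840e-02,  1.61432004e+00,  5.76739843e-06,
        1.47599223e+00, -1.18985992e-01]), 'dq': array([-4.69018944e-04,  1.33465412e-03, -9.78651393e-05, -2.04464834e-03,
       -8.26257305e-04,  3.22929764e-04]), 'effort': array([-3.83796180e-05, -3.93683195e+01, -3.70177531e+01,  5.71573295e-06,
        7.21707882e-03, -2.26603436e-05]), 'tool_pos': array([ 0.24939062, -0.57239833,  0.23004918]), 'tool_rot': array([-3.07354614e+00, -6.40264600e-01,  2.71896423e-04]), 'contact_force': array([ 0.42509005,  0.23143676, -0.32776965]), 'wrist_torque': array([-0.02892605, -0.04474232, -0.02523995]), 'opening': 0.0851549955348112}
scene {'fx': 382.5130234097369, 'fy': 382.5130234097369, 'cx': 314.9135013094498, 'cy': 191.39038866491663, 'R': array([[ 0.08923969,  0.99597904, -0.00787644],
       [ 0.57410392, -0.05789861, -0.81673279],
       [-0.81390477,  0.06836308, -0.57696232]]), 't': array([-0.08667105, -0.23321952,  1.57436853]), 'shot': 1}
panel [(0.92, array([198.1, 178.4])), (0.72, array([242.2, 218.7])), (0.68, array([182.1, 253.
[... 1009 characters left out ...]
. ])), (0.85, array([364.5, 144.1])), (0.61, array([207.9, 362.1])), (0.54, array([358.8, 160.3])), (0.53, array([446.2, 166. ]))]
wrist {'fx': 309.70691628693146, 'fy': 309.70691628693146, 'cx': 320.40049810583474, 'cy': 201.19115223163382, 'hand_eye': array([[ 3.88949815e-04, -9.56178182e-01, -2.92785130e-01,
         7.39762572e-02],
       [ 9.99999747e-01,  5.46518208e-04, -4.56372457e-04,
         6.76369187e-04],
       [ 5.96385791e-04, -2.92784879e-01,  9.56178152e-01,
        -1.43343318e-01],
       [ 0.00000000e+00,  0.00000000e+00,  0.00000000e+00,
         1.00000000e+00]]), 'shot': 3}
panel [(0.6, array([168. ,   2.1]))]
dark_panel []
rack []
stand []
hub_mouth []
panel_top []
```

View pics/scene0.png

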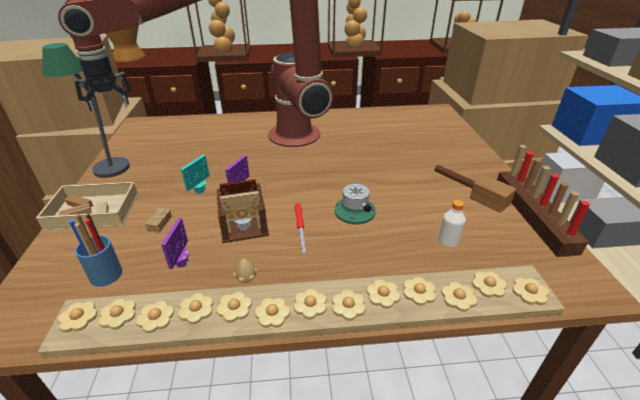

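View pics/side0.png

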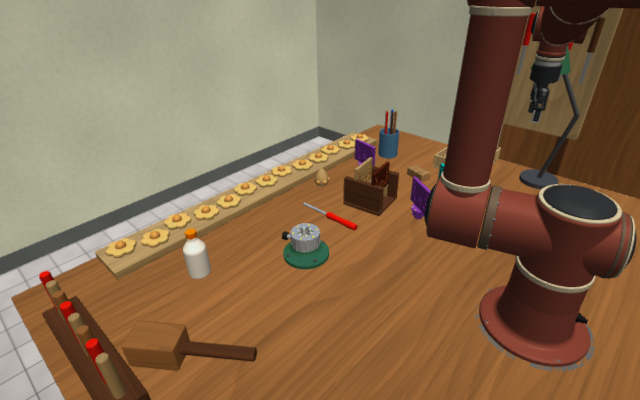

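```bash
python3 - <<'E'
import cv2
a=cv2.imread('pics/scene0.png')[120:270,150:420]; cv2.imwrite('pics/sc_crop.png',cv2.resize(a,None,fx=2.9,fy=2.9,interpolation=cv2.INTER_CUBIC))
a=cv2.imread('pics/side0.png')[110:280,220:470]; cv2.imwrite('pics/si_crop.png',cv2.resize(a,None,fx=3.2,fy=3.2,interpolation=cv2.INTER_CUBIC))
E
```

```text
(no output)
```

View pics/sc_crop.png

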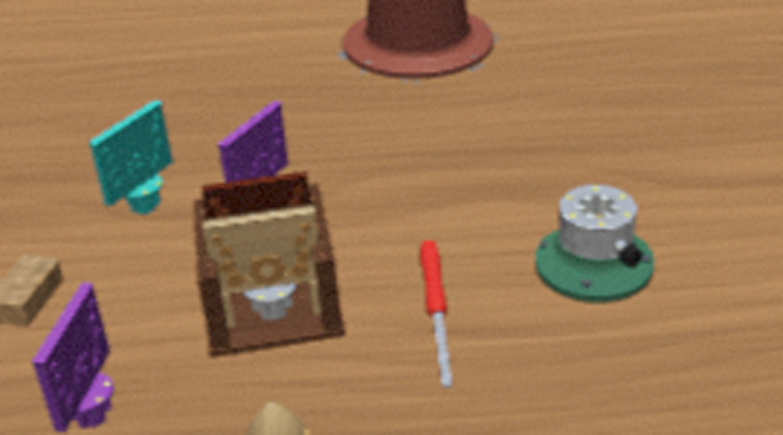

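View pics/si_crop.png

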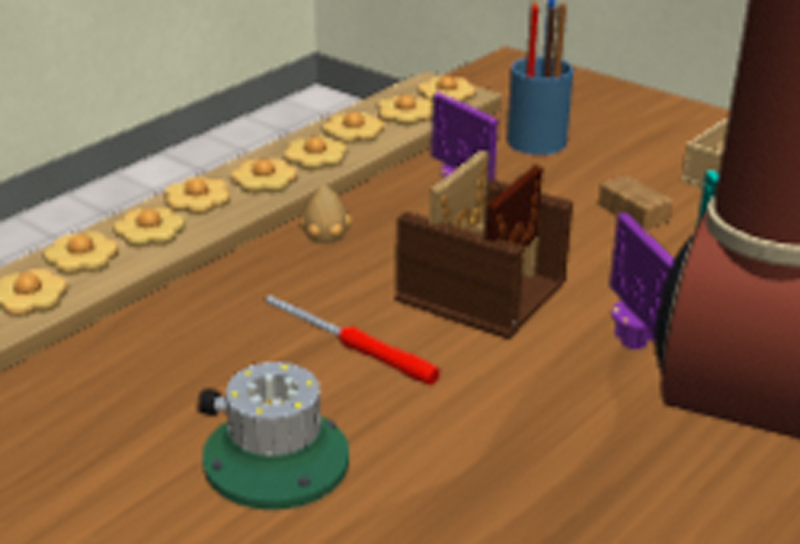

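The candidates in the scene image are:
- light panel in the rack at (240,203)
- dark panel at (238,187)
- turquoise look-alike at (196,175)
- purple look-alikes at (237,170) and (176,243)

I choose the light one at (240,203). It stands in the slot farther from the robot, and the crop shows its steel stem below it. Next I measure its position.

```bash
cat >> h.py <<'E'
def ray(im,px,pose=None):
    x=(px[0]-im['cx'])/im['fx']; y=(px[1]-im['cy'])/im['fy']
    if 'hand_eye' in im:
        r=np.hypot(x,y); d=np.array([np.sin(r)*x/r,np.sin(r)*y/r,np.cos(r)]) if r>0 else np.array([0,0,1.])
        p,rv=pose; M=Rn.from_rotvec(rv).as_matrix(); H=im['hand_eye']
        return M@H[:3,3]+p, M@H[:3,:3]@d
    d=im['R'].T@np.array([x,y,1]); return -im['R'].T@im['t'], d
def onz(im,px,z,pose=None):
    o,d=ray(im,px,pose); return o+d*(z-o[2])/d[2]
E
python3 - <<'E'
from h import *
import pickle
sc=ctrl.get_image('scene'); si=ctrl.get_image('side')
for n,im in(('sc',sc),('si',si)):
    d=ctrl.mark_of(im,'hub_mouth')[0]['position']; print(n,'hub',onz(im,np.array(d)*[640,400],.075))
    d=ctrl.mark_of(im,'rack')[0]['position']; print(n,'rack',onz(im,np.array(d)*[640,400],0))
# panel top corners from crops
for px in [(203/2.9+150,221/2.9+120),(315/2.9+150,208/2.9+120),(150+202/2.9,120+187/2.9),(150+306/2.9,120+176/2.9)]:
    print('sc',onz(sc,px,.13))
for px in [(431/3.2+220,189/3.2+110),(486/3.2+220,152/3.2+110)]:
    print('si',onz(si,px,.13))
E
```

```text
sc hub [0.52998    0.15455405 0.075     ]
sc rack [ 0.5586041  -0.17067504  0.        ]Traceback (most recent call last):
  File "<stdin>", line 5, in <module>
IndexError: list index out of range
```

```bash

python3 - <<'E'
from h import *
sc=ctrl.get_image('scene'); si=ctrl.get_image('side')
for n,im in(('sc',sc),('si',si)):
  for k,z in (('hub_mouth',.075),('rack',0),('stand',0),('panel_top',.13),('glue',0)):
    for d in ctrl.mark_of(im,k)[:4]: print(n,k,round(d['p'],2),onz(im,np.array(d['position'])*[640,400],z).round(4))
for px in [(203/2.9+150,221/2.9+120),(315/2.9+150,208/2.9+120),(150+202/2.9,120+187/2.9),(150+306/2.9,120+176/2.9)]:
    print('sc',onz(sc,px,.13))
for px in [(431/3.2+220,189/3.2+110),(486/3.2+220,152/3.2+110)]:
    print('si',onz(si,px,.13))
E
```

```text
sc hub_mouth 0.69 [0.5303 0.1658 0.075 ]
sc hub_mouth 0.44 [ 0.6496 -0.1535  0.075 ]
sc rack 0.88 [ 0.5562 -0.1642  0.    ]
sc stand 0.65 [0.5339 0.1695 0.    ]
sc panel_top 0.89 [ 0.4206 -0.1832  0.13  ]
sc panel_top 0.76 [ 0.7123 -0.3162  0.13  ]
sc panel_top 0.6 [ 0.588  -0.1684  0.13  ]
sc panel_top 0.56 [ 0.388 -0.32   0.13 ]
sc glue 0.63 [0.6888 0.3997 0.    ]
si hub_mouth 0.56 [0.5332 0.1486 0.075 ]
si rack 0.6 [ 0.544  -0.1512  0.    ]
si stand 0.73 [0.5313 0.1643 0.    ]
si panel_top 0.71 [ 0.6735 -0.2843  0.13  ]
si panel_top 0.67 [ 0.3777 -0.1595  0.13  ]
si panel_top 0.63 [ 0.3709 -0.3137  0.13  ]
si panel_top 0.58 [ 0.6046 -0.176   0.13  ]
si glue 0.77 [0.695 0.388 0.   ]
si glue 0.27 [0.5364 0.1614 0.    ]
sc [ 0.59150525 -0.21489115  0.13      ]
sc [ 0.58117166 -0.11451975  0.13      ]
sc [ 0.53581453 -0.22202092  0.13      ]
sc [ 0.52684294 -0.12473385  0.13      ]
si [ 0.5839606  -0.11522585  0.13      ]
si [ 0.5925785 -0.2140455  0.13     ]
```

carry_out(
  series=[
    [0.8, 0.96, 0.2, 0, 0, 0.74, 0.47],
    [0.8, 0.96, 0.2, 0, 0, 0.74, 0.47],
    [0.8, 0.96, 0.2, 0, 0, 0.74, 0.47],
    [0.8, 0.96, 0.2, 0, 0, 0.74, 0.47],
    [0.8, 0.96, 0, 0, 0, 0.74, 0.47],
    [0.8, 0.96, 0, 0, 0, 0.74, 0.47],
    [0.8, 0.96, 0, 0, 0, 0.74, 0.47],
    [0.8, 0.96, 0, 0, 0, 0.74, 0.47],
    [0.8, 0.96, 0, 0, 0, 0.74, 0.47],
  ],
)

```text
t: 2.8
tool_pos: [0.4303, -0.3559, 0.2515]
tool_rot: [2.694, 1.615, 0.0]
contact_force: [-0.7, -0.0, 0.3]
opening: 0.0401
```

carry_out(
  series=[
    [0.8, 0.96, 0, 0, 0, 0.74, 0.47],
    [0.8, 0.96, 0, 0, 0, 0.74, 0.47],
    [0.8, 0.96, 0, 0, 0, 0.74, 0.47],
    [0.8, 0.96, 0, 0, 0, 0.74, 0.47],
    [0.8, 0.96, 0, 0, 0, 0.74, 0.47],
    [0.8, 0.96, 0, 0, 0, 0.74, 0.47],
    [0.8, 0.96, 0, 0, 0, 0.74, 0.47],
    [0.8, 0.96, 0, 0, 0, 0.74, 0.47],
    [0, 0, 0, 0, 0, 0, 0.47],
    [0, 0, 0, 0, 0, 0, 0.47],
    [0, 0, 0, 0, 0, 0, 0.47],
  ],
)

```text
t: 3.9
tool_pos: [0.5892, -0.1656, 0.2512]
tool_rot: [-2.111, -2.326, 0.001]
contact_force: [-0.7, 0.5, -0.1]
opening: 0.0403
```

```bash

python3 - <<'E'
from h import *
o=ctrl.get_obs(); w=ctrl.get_image('wrist'); save(w,'w1')
print(o['t'],o['tool_pos'],o['tool_rot'],o['opening'],o['q'],ctrl.pinch_z)
P=(o['tool_pos'],o['tool_rot']); print(Rn.from_rotvec(P[1]).as_matrix().round(3))
for k,z in (('panel_top',.13),('hub_mouth',.075)):
  for d in ctrl.mark_of(w,k)[:4]:
    px=np.array(d['position'])*[640,400]; print(k,round(d['p'],2),px,onz(w,px,z,P).round(4))
E
```

```text
3.9 [ 0.58915527 -0.16561217  0.2512491 ] [-2.11129826e+00 -2.32631200e+00  6.96058131e-04] 0.04033941534917454 [-3.95387499e-01  1.12908497e-02  1.62203312e+00 -4.02523831e-04
  1.50846153e+00 -4.92191852e-01] 0.0187
[[-0.097  0.995 -0.   ]
 [ 0.995  0.097 -0.   ]
 [-0.    -0.    -1.   ]]
panel_top 0.73 [140.992 295.4  ] [ 0.3905 -0.3086  0.13  ]
panel_top 0.63 [139.904 197.92 ] [ 0.408 -0.187  0.13 ]
panel_top 0.58 [316.096 193.2  ] [ 0.5848 -0.1657  0.13  ]
```

View pics/w1.png

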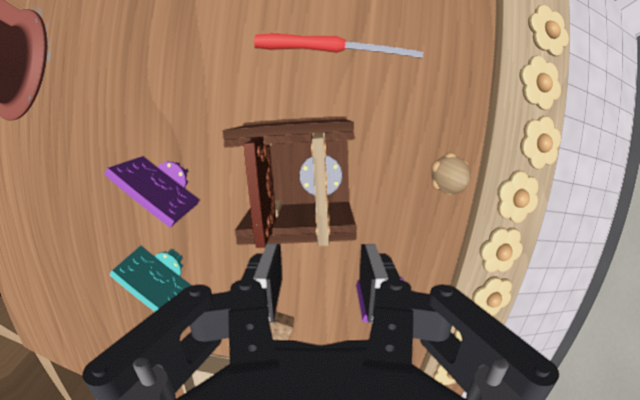

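```bash
python3 - <<'E'
import cv2
a=cv2.imread('pics/w1.png')[110:255,220:365]; cv2.imwrite('pics/w1c.png',cv2.resize(a,None,fx=4,fy=4,interpolation=cv2.INTER_CUBIC))
E
```

```text
(no output)
```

View pics/w1c.png

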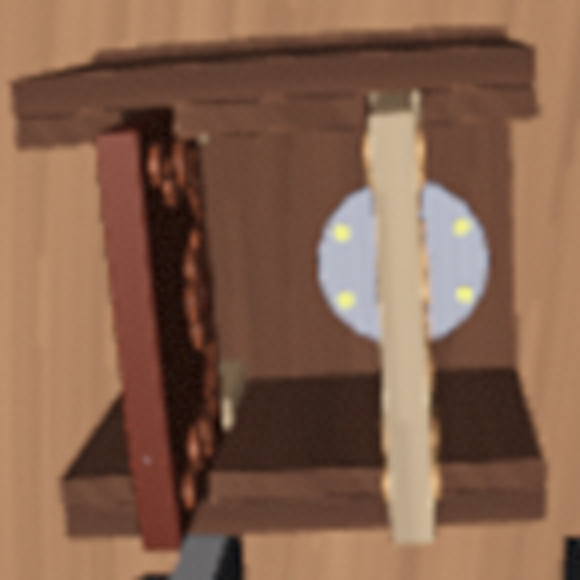

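```bash
python3 - <<'E'
from h import *
P=(np.array([ 0.58915527,-0.16561217,0.2512491]),np.array([-2.11129826,-2.32631200,6.96e-04]))
w=ctrl.get_image('wrist')
f=lambda c,z: onz(w,(220+c[0]/4,110+c[1]/4),z,P)
q=[f(c,.13) for c in [(368,110),(415,110),(392,540),(436,540)]]
for a in q: print(a.round(4))
t=(q[0]+q[1])/2;b=(q[2]+q[3])/2; print('c',(t+b)/2,'len',np.linalg.norm(t-b),'yaw',np.arctan2(-(t-b)[0],(t-b)[1]))
d=[f(c,.05) for c in [(342,233),(462,227),(464,295),(346,300)]]
for a in d: print(a.round(4))
print(np.mean(d,0)); 
for i,j in((3,0),(2,1)):
  v=d[j]-d[i]; print(np.arctan2(-v[0],v[1]),np.linalg.norm(v))
for i,j in((0,1),(3,2)):
  v=d[j]-d[i]; print(np.arctan2(v[1],v[0]),np.linalg.norm(v))
E
```

```text
[ 0.5767 -0.1169  0.13  ]
[ 0.5867 -0.116   0.13  ]
[ 0.5913 -0.2158  0.13  ]
[ 0.6015 -0.2148  0.13  ]
c [ 0.58903364 -0.16584427  0.13      ] len 0.0999158101073059 yaw 0.14794845330799714
[ 0.571  -0.1598  0.05  ]
[ 0.6046 -0.1548  0.05  ]
[ 0.6073 -0.1745  0.05  ]
[ 0.5738 -0.1792  0.05  ]
[ 0.58919434 -0.16708522  0.05      ]
0.14430102435564854 0.01958515398107436
0.13776185792324647 0.019828098736459947
0.14845598693589218 0.03397568761450743
0.1413064605001509 0.03384588778293541
```

carry_out(
  series=[
    [0, 0, -0.9, 0, 0, 0.48, 0.47],
    [0, 0, -0.9, 0, 0, 0, 0.47],
    [0, 0, -0.9, 0, 0, 0, 0.47],
    [0, 0, -0.9, 0, 0, 0, 0.47],
    [0, 0, -0.9, 0, 0, 0, 0.47],
    [0, 0, -0.9, 0, 0, 0, 0.47],
    [0, 0, -0.9, 0, 0, 0, 0.47],
    [0, 0, 0, 0, 0, 0, 0.47],
    [0, 0, 0, 0, 0, 0, 0.47],
  ],
  grip_force=60,
)

```text
t: 5.0
tool_pos: [0.5893, -0.1653, 0.0939]
tool_rot: [-2.054, -2.376, 0.0]
contact_force: [1.1, 0.1, 0.0]
opening: 0.0402
```

carry_out(
  series=[
    [0, 0, 0, 0, 0, 0, 0],
    [0, 0, 0, 0, 0, 0, 0],
    [0, 0, 0, 0, 0, 0, 0],
    [0, 0, 0, 0, 0, 0, 0],
    [0, 0, 0, 0, 0, 0, 0],
    [0, 0, 0, 0, 0, 0, 0],
    [0, 0, 0, 0, 0, 0, 0],
    [0, 0, 0, 0, 0, 0, 0],
  ],
  grip_force=60,
)

```text
t: 5.8
tool_pos: [0.5905, -0.1655, 0.0958]
tool_rot: [2.052, 2.376, 0.001]
contact_force: [-2.4, 0.6, 6.0]
opening: 0.0091
```

```bash

python3 - <<'E'
from h import *
o=ctrl.get_obs(); w=ctrl.get_image('wrist'); save(w,'w2')
print(o['t'],o['tool_pos'],o['tool_rot'],o['opening'],o['contact_force'],o['wrist_torque'],Rn.from_rotvec(o['tool_rot']).as_matrix().round(3))
E
```

```text
5.8 [ 0.59047285 -0.1655349   0.09583234] [2.05184255e+00 2.37570032e+00 5.62212315e-04] 0.009119507707209821 [-2.37040841  0.5747854   5.98902979] [-0.08263404  0.41137095 -0.03749375] [[-0.146  0.989  0.002]
 [ 0.989  0.146 -0.001]
 [-0.002  0.002 -1.   ]]
```

View pics/w2.png

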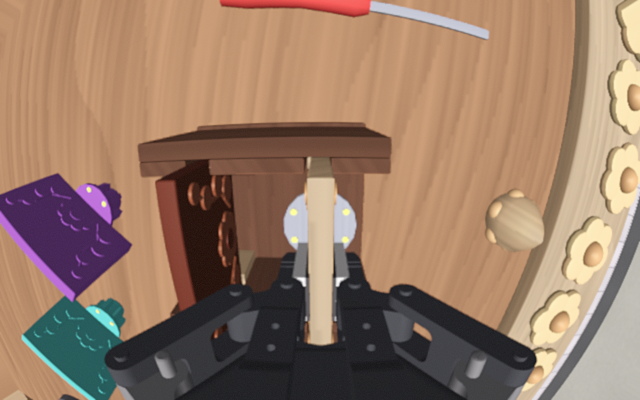

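carry_out(
  series=[
    [0, 0, 0.2, 0, 0, 0, 0],
    [0, 0, 0.4, 0, 0, 0, 0],
    [0, 0, 0.6, 0, 0, 0, 0],
    [0, 0, 0.8, 0, 0, 0, 0],
    [0, 0, 0.8, 0, 0, 0, 0],
    [0, 0, 0.8, 0, 0, 0, 0],
    [0, 0, 0.8, 0, 0, 0, 0],
    [0, 0, 0.6, 0, 0, 0, 0],
    [0, 0, 0, 0, 0, 0, 0],
    [0, 0, 0, 0, 0, 0, 0],
  ],
)

```text
t: 6.85
tool_pos: [0.5895, -0.1649, 0.2189]
tool_rot: [2.053, 2.377, 0.0]
contact_force: [0.1, -0.6, -4.0]
opening: 0.0094
```

```bash

python3 - <<'E'
from h import *
o=ctrl.get_obs(); w=ctrl.get_image('wrist'); save(w,'w3'); save(ctrl.get_image('scene'),'sc3')
P=(o['tool_pos'],o['tool_rot'])
print(o['t'],o['tool_pos'],o['tool_rot'],o['opening'],o['contact_force'],o['wrist_torque'],o['q'])
for k,z in (('hub_mouth',.075),):
  for d in ctrl.mark_of(w,k)[:4]:
    px=np.array(d['position'])*[640,400]; print(k,round(d['p'],2),px,onz(w,px,z,P).round(4))
E
```

```text
6.85 [ 0.58953665 -0.16491763  0.21888099] [2.05328617e+00 2.37743443e+00 1.25757370e-04] 0.00940200882460397 [ 0.07136986 -0.57638695 -3.95010107] [ 0.02780097 -0.02450523  0.02142073] [-3.94277993e-01  3.02880144e-02  1.65680553e+00  5.10858949e-06
  1.45425851e+00 -5.40336909e-01]
```

View pics/w3.png

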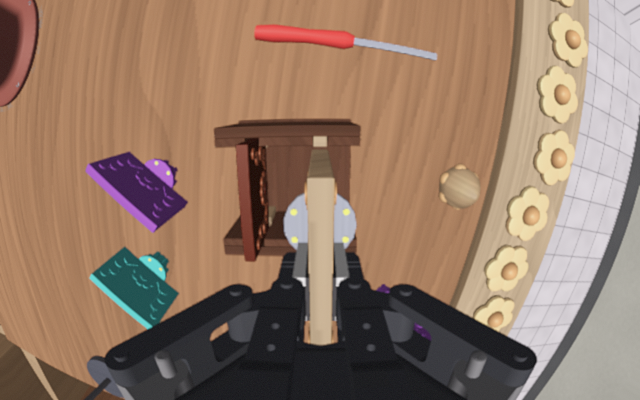

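View pics/sc3.png

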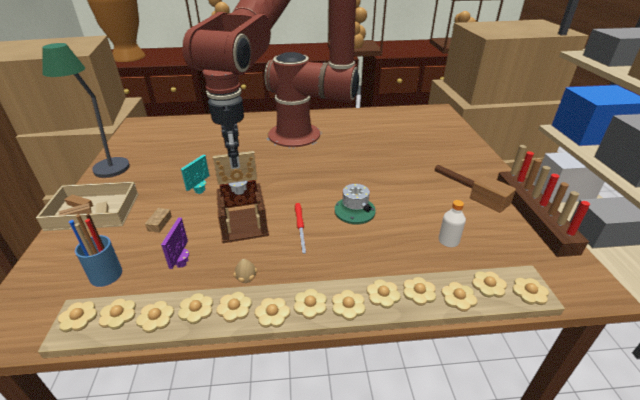

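carry_out(
  series=[
    [-0.27, 0.5, 0, 0, 0, 0, 0],
    [-0.27, 0.94, 0, 0, 0, 0, 0],
    [-0.27, 0.94, 0, 0, 0, 0, 0],
    [-0.27, 0.94, 0, 0, 0, 0, 0],
    [-0.27, 0.94, 0, 0, 0, 0, 0],
    [-0.27, 0.94, 0, 0, 0, 0, 0],
    [-0.27, 0.94, 0, 0, 0, 0, 0],
    [-0.27, 0.94, 0, 0, 0, 0, 0],
    [-0.27, 0.7, 0, 0, 0, 0, 0],
    [0, 0.6, 0, 0, 0, 0, 0],
    [0, 0, 0, 0, 0, 0, 0],
    [0, 0, 0, 0, 0, 0, 0],
  ],
)

```text
t: 8.2
tool_pos: [0.5287, 0.0447, 0.2186]
tool_rot: [2.053, 2.378, -0.001]
contact_force: [-0.4, -0.5, -2.0]
opening: 0.009
```

```bash

python3 - <<'E'
from h import *
import pickle
o=ctrl.get_obs(); w=ctrl.get_image('wrist'); save(w,'w4')
P=(o['tool_pos'],o['tool_rot']); pickle.dump((w,P),open('w4.pkl','wb'))
print(o['t'],o['tool_pos'],o['tool_rot'],o['opening'],o['contact_force'])
for k,z in (('hub_mouth',.075),):
  for d in ctrl.mark_of(w,k)[:4]:
    px=np.array(d['position'])*[640,400]; print(k,round(d['p'],2),px,onz(w,px,z,P).round(4))
E
```

```text
8.2 [0.52872522 0.04474259 0.21856893] [ 2.05261450e+00  2.37828985e+00 -7.91221216e-04] 0.008973920197675676 [-0.3971443  -0.49409568 -2.03215272]
hub_mouth 0.85 [337.92  71.  ] [0.5278 0.1554 0.075 ]
```

View pics/w4.png

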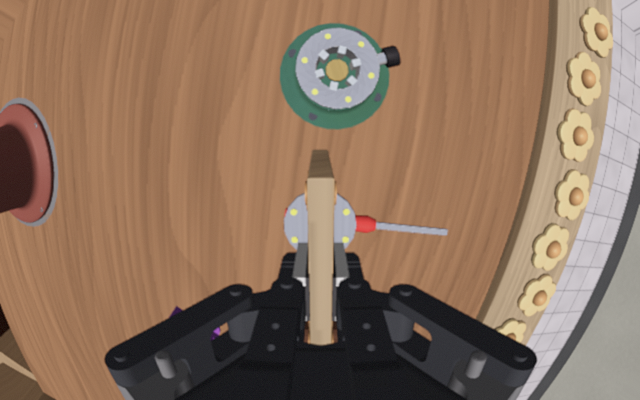

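```bash
cat > dots.py <<'E'
from h import *
import pickle,sys
def dots(w,box):
    f=w['frame']; h=cv2.cvtColor(f,cv2.COLOR_BGR2HSV)
    m=cv2.inRange(h,(22,70,150),(36,255,255)); x0,y0,x1,y1=box
    mm=np.zeros_like(m); mm[y0:y1,x0:x1]=m[y0:y1,x0:x1]
    n,l,s,c=cv2.connectedComponentsWithStats(mm)
    out=[]
    for i in range(1,n):
        if s[i,4]>=5:
            out.append((c[i],s[i,4]))
    return out
def fitc(p):
    A=np.c_[2*p,np.ones(len(p))]; b=(p**2).sum(1); s=np.linalg.lstsq(A,b,rcond=None)[0]
    return s[:2],np.sqrt(s[2]+s[:2]@s[:2])
E
python3 - <<'E'
from dots import *
w,P=pickle.load(open('w4.pkl','rb'))
for box,z in (((280,25,390,125),.075),((275,190,370,255),P[0][2]-.0458)):
    D=dots(w,box)
    X=np.array([onz(w,c,z,P)[:2] for c,a in D])
    print([ (c.round(1),a) for c,a in D]); print(X.round(4))
    c,r=fitc(X); print('centre',c,'r',r,'ang',np.sort(np.degrees(np.arctan2(*(X-c).T[::-1]))).round(1))
M=Rn.from_rotvec(P[1]).as_matrix(); print('tool y ang',np.degrees(np.arctan2(M[1,1],M[0,1])))
E
```

```text
[(array([327.3,  36. ]), np.int32(24)), (array([360.8,  43.9]), np.int32(23)), (array([304.1,  59.9]), np.int32(22)), (array([347.,  70.]), np.int32(7)), (array([370.8,  75.1]), np.int32(23)), (array([314.5,  91.4]), np.int32(23)), (array([347.9,  98.9]), np.int32(22))]
[[0.5134 0.1871]
 [0.5446 0.1847]
 [0.4959 0.1613]
 [0.5358 0.1577]
 [0.5581 0.1569]
 [0.5096 0.1334]
 [0.5407 0.1312]]
centre [0.52586024 0.1592889 ] r 0.029091601895859968 ang [-122.2  -62.2   -8.8   -4.2   53.6  114.2  176.1]
[(array([293.4, 211.5]), np.int32(30)), (array([345.7, 211.4]), np.int32(31)), (array([294.3, 239.3]), np.int32(28)), (array([344.9, 239.1]), np.int32(28))]
[[0.5097 0.051 ]
 [0.5431 0.0561]
 [0.5126 0.0316]
 [0.546  0.0367]]
centre [0.52784022 0.04386205] r 0.01956381941007952 ang [-141.1  -21.5   38.6  158.6]
tool y ang 8.407458131579252
```

carry_out(
  series=[
    [0.3, 0.47, 0, 0, 0, 0.6, 0],
    [0.3, 0.47, 0, 0, 0, 0.6, 0],
    [0.3, 0.47, -0.3, 0, 0, 0.6, 0],
    [0.3, 0.47, -0.4, 0, 0, 0.6, 0],
    [0, 0, -0.3, 0, 0, 0.62, 0],
    [0, 0, 0, 0, 0, 0, 0],
    [0, 0, 0, 0, 0, 0, 0],
    [0, 0, 0, 0, 0, 0, 0],
  ],
)

```text
t: 9.1
tool_pos: [0.5592, 0.091, 0.1944]
tool_rot: [1.674, 2.657, 0.001]
contact_force: [0.5, 0.7, -2.8]
opening: 0.0093
```

```bash

python3 - <<'E'
from dots import *
o=ctrl.get_obs(); w=ctrl.get_image('wrist'); save(w,'w5')
P=(o['tool_pos'],o['tool_rot']); pickle.dump((w,P),open('w5.pkl','wb'))
print(o['t'],o['tool_pos'],o['tool_rot'],o['opening'],o['contact_force'])
for box,z in (((220,5,420,200),.075),((275,190,370,255),P[0][2]-.0458)):
    D=dots(w,box)
    X=np.array([onz(w,c,z,P)[:2] for c,a in D])
    for (c,a),x in zip(D,X): print(c.round(1),a,x.round(4))
E
```

```text
9.1 [0.5592072  0.09098198 0.1944354 ] [1.67437096e+00 2.65725095e+00 6.76237817e-04] 0.009305269566541083 [ 0.46723133  0.71267148 -2.80803079]
[321.3  71.4] 29 [0.5134 0.1869]
[353.5  89.8] 28 [0.5443 0.1847]
[289.3  89.9] 26 [0.496  0.1614]
[313.5 116.3] 6 [0.5241 0.1496]
[289.6 126.6] 30 [0.5095 0.1332]
[353.6 126.5] 31 [0.5582 0.1567]
[321.6 144.5] 30 [0.5406 0.1309]
[293.4 211.5] 30 [0.5389 0.0914]
[345.7 211.4] 31 [0.5694 0.1062]
[294.3 239.3] 28 [0.5475 0.0737]
[345. 239.] 27 [0.5779 0.0886]
```

View pics/w5.png

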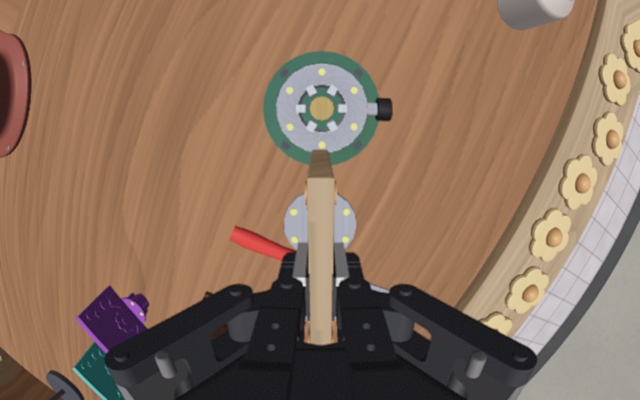

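carry_out(
  series=[
    [-0.32, 0.69, 0, 0, 0, 0, 0],
    [-0.32, 0.69, 0, 0, 0, 0, 0],
    [-0.32, 0.69, 0, 0, 0, 0, 0],
    [-0.3, 0.69, 0, 0, 0, 0, 0],
    [0, 0, 0, 0, 0, 0, 0],
    [0, 0, -0.6, 0, 0, 0, 0],
    [0, 0, -0.6, 0, 0, 0, 0],
    [0, 0, 0, 0, 0, 0, 0],
    [0, 0, 0, 0, 0, 0, 0],
  ],
)

```text
t: 10.05
tool_pos: [0.5267, 0.1598, 0.1622]
tool_rot: [-1.673, -2.657, 0.003]
contact_force: [-0.7, -0.4, -2.4]
opening: 0.009
```

```bash

python3 - <<'E'
from dots import *
o=ctrl.get_obs(); w=ctrl.get_image('wrist'); save(w,'w6')
P=(o['tool_pos'],o['tool_rot']); M=Rn.from_rotvec(P[1]).as_matrix().round(4); print(M)
print(o['t'],o['tool_pos'],o['tool_rot'],o['opening'],o['contact_force'])
a=ctrl.get_image('scene'); b=ctrl.get_image('side')
a=a['frame'][110:240,290:430]; b=b['frame'][150:280,235:375]
cv2.imwrite('pics/c6.png',np.hstack([cv2.resize(x,(400,370),interpolation=cv2.INTER_CUBIC) for x in(a,b)]))
E
```

```text
[[-4.323e-01  9.017e-01 -2.700e-03]
 [ 9.017e-01  4.323e-01 -5.000e-04]
 [ 7.000e-04 -2.600e-03 -1.000e+00]]
10.05 [0.52673049 0.15981095 0.16222627] [-1.67275174 -2.65686554  0.00291379] 0.009037537734374072 [-0.66316193 -0.44751813 -2.40036433]
```

View pics/c6.png

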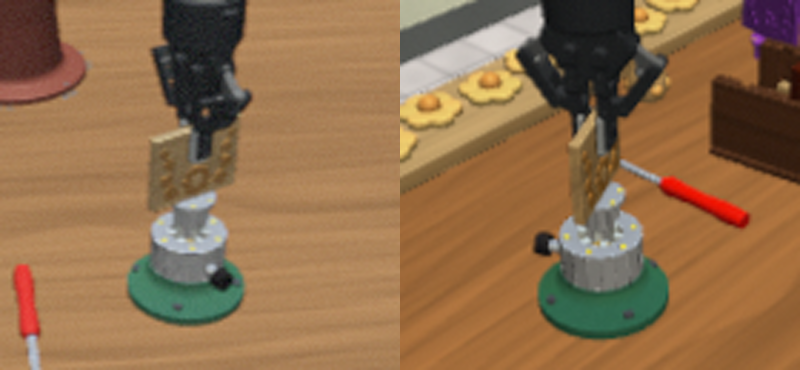

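View pics/w6.png

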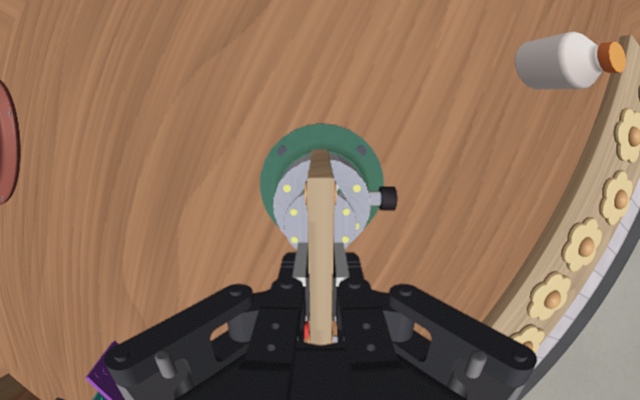

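carry_out(
  series=[
    [0, 0, -0.16, 0, 0, 0, 0],
    [0, 0, -0.16, 0, 0, 0, 0],
    [0, 0, -0.16, 0, 0, 0, 0],
    [0, 0, -0.16, 0, 0, 0, 0],
    [0, 0, 0, 0, 0, 0, 0],
    [0, 0, 0, 0, 0, 0, 0],
  ],
)

```text
t: 10.8
tool_pos: [0.5272, 0.1605, 0.1476]
tool_rot: [-1.672, -2.659, 0.001]
contact_force: [0.3, -0.1, -2.6]
opening: 0.0088
```

carry_out(
  series=[
    [0, 0, -0.16, 0, 0, 0, 0],
    [0, 0, -0.16, 0, 0, 0, 0],
    [0, 0, 0, 0, 0, 0, 0],
    [0, 0, 0, 0, 0, 0, 0],
  ],
)

```text
t: 11.2
tool_pos: [0.5272, 0.1604, 0.1396]
tool_rot: [-1.672, -2.659, 0.001]
contact_force: [0.2, 0.1, -2.4]
opening: 0.0092
```

carry_out(
  series=[
    [0, 0, -0.16, 0, 0, 0, 0],
    [0, 0, -0.16, 0, 0, 0, 0],
    [0, 0, 0, 0, 0, 0, 0],
    [0, 0, 0, 0, 0, 0, 0],
  ],
)

```text
t: 11.6
tool_pos: [0.5278, 0.1606, 0.1327]
tool_rot: [1.672, 2.659, 0.001]
contact_force: [-1.3, -0.4, 4.2]
opening: 0.0089
```

carry_out(
  series=[
    [0, 0, -0.14, 0, 0, 0, 0],
    [0, 0, -0.08, 0, 0, 0, 0],
    [0, 0, 0, 0, 0, 0, 0],
    [0, 0, 0, 0, 0, 0, 0],
  ],
)

```text
t: 12.0
tool_pos: [0.5278, 0.1607, 0.1269]
tool_rot: [1.672, 2.659, 0.001]
contact_force: [-1.3, -1.0, 6.2]
opening: 0.0094
```

carry_out(
  series=[
    [0, 0, -0.06, 0, 0, 0, 0],
    [0, 0, 0, 0, 0, 0, 0],
    [0, 0, 0, 0, 0, 0, 0],
  ],
)

```text
t: 12.3
tool_pos: [0.5279, 0.1606, 0.1259]
tool_rot: [1.672, 2.659, 0.001]
contact_force: [-1.7, -0.8, 7.4]
opening: 0.0093
```

carry_out(
  series=[
    [0, 0, -0.06, 0, 0, 0, 0],
    [0, 0, 0, 0, 0, 0, 0],
    [0, 0, 0, 0, 0, 0, 0],
  ],
)

```text
t: 12.6
tool_pos: [0.528, 0.1607, 0.1259]
tool_rot: [1.672, 2.659, 0.001]
contact_force: [-5.6, -0.9, 14.7]
opening: 0.0094
```

carry_out(
  series=[
    [-0.02, 0, -0.03, 0, 0, 0, 0],
    [0, 0, 0, 0, 0, 0, 0],
    [0, 0, 0, 0, 0, 0, 0],
  ],
)

```text
t: 12.9
tool_pos: [0.528, 0.1607, 0.1259]
tool_rot: [1.671, 2.658, 0.002]
contact_force: [-4.6, -1.5, 16.3]
opening: 0.009
```

```bash

python3 - <<'E'
from dots import *
a=ctrl.get_image('scene'); b=ctrl.get_image('side'); save(a,'sc7')
o=ctrl.get_obs(); print(o['t'],o['tool_pos'],o['contact_force'],o['wrist_torque'],Rn.from_rotvec(o['tool_rot']).as_matrix().round(4))
for im,n in((a,'sc'),(b,'si')):
  for k in('panel_shoulder','hub_mouth'):
    print(n,k,[(round(d['p'],2),(np.array(d['position'])*[640,400]).round(1)) for d in ctrl.mark_of(im,k)][:5])
  ct=im['R']@np.array([.5272,.1592,.075])+im['t']; print((ct[:2]/ct[2]*im['fx']+[im['cx'],im['cy']]).round(1))
a=a['frame'][140:230,310:400]; b=b['frame'][170:260,260:350]
cv2.imwrite('pics/c7.png',np.hstack([cv2.resize(x,(400,400),interpolation=cv2.INTER_CUBIC) for x in(a,b)]))
E
```

```text
13.0 [0.52797072 0.16066696 0.12590295] [-6.17733187 -1.85232095 16.49763875] [-0.27112588  1.18321653  0.03108007] [[-4.332e-01  9.013e-01  2.300e-03]
 [ 9.013e-01  4.332e-01  2.000e-04]
 [-9.000e-04  2.100e-03 -1.000e+00]]
sc panel_shoulder [(0.97, array([178.1, 255.2])), (0.92, array([355.6, 187.8])), (0.91, array([194.1, 184.2])), (0.79, array([238.8, 184.8])), (0.38, array([461.1, 190.4]))]
sc hub_mouth [(0.68, array([354. , 193.9]))]
[355.6 191. ]
si panel_shoulder [(0.97, array([416.4, 209.3])), (0.79, array([446.1, 194.7])), (0.64, array([303.9, 232.8])), (0.59, array([364.2, 163.1]))]
si hub_mouth [(0.95, array([303.4, 227.2]))]
[305.1 231.3]
```

View pics/c7.png

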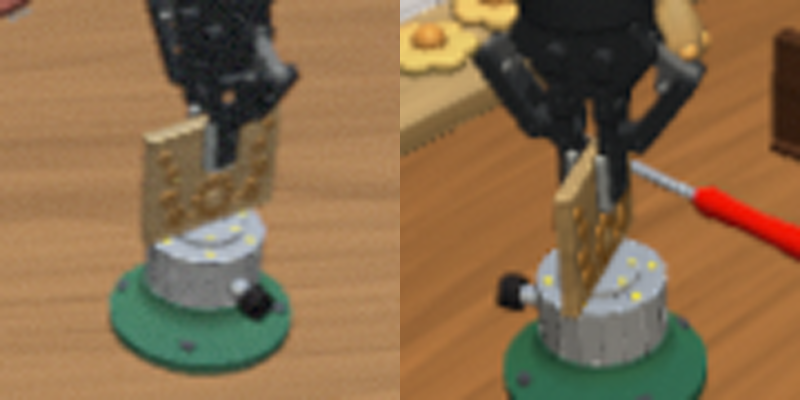

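View pics/sc7.png

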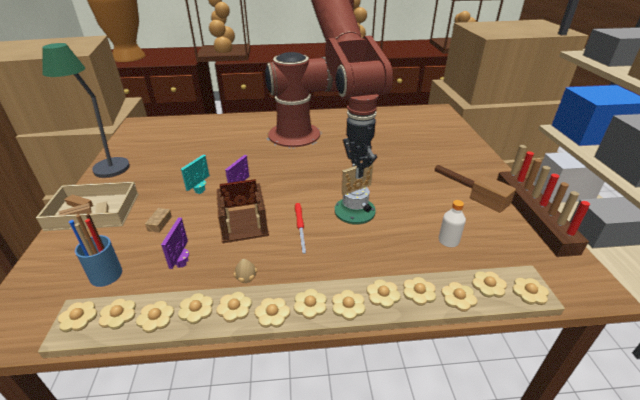

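carry_out(
  series=[
    [-0.03, -0.01, -0.01, 0, 0, 0, 0],
    [0, 0, 0, 0, 0, 0, 0],
    [0, 0, 0, 0, 0, 0, 0],
  ],
)

```text
t: 13.5
tool_pos: [0.5278, 0.1606, 0.1259]
tool_rot: [1.671, 2.657, 0.004]
contact_force: [-3.8, -0.2, 16.1]
opening: 0.0096
```

```bash

python3 - <<'E'
from h import *
o=ctrl.get_obs(); print(o['t'],o['tool_pos'],o['contact_force'],o['wrist_torque'],o['dq'].round(4),Rn.from_rotvec(o['tool_rot']).as_matrix().round(4)[:,2])
E
```

```text
13.5 [0.52784585 0.16062683 0.12585554] [-3.79181296 -0.16527814 16.09295175] [-0.05910375  0.87597374 -0.04429414] [ 0.0004  0.002  -0.0003 -0.0009 -0.0003  0.0001] [ 4.1e-03  7.0e-04 -1.0e+00]
```

```bash

python3 - <<'E'
from h import *
print(ctrl.finish_job()); o=ctrl.get_obs(); print(o['t'],o['tool_pos'],o['contact_force'])
E
```

```text
the job is handed in; nothing more can be done
None
the job is handed in; nothing more can be done
```

The light panel is fully home on the carving stand, still gripped and pressed down, and I handed the job in at 13.5 s of the allowed 43 s.

I lifted it straight up out of its slot, carried it over the gouge to the stand, turned it 17.3° so the teeth matched the hub's grooves, and pushed it down against the spring.

**Seating:** in the last push the tool's height stayed at 0.1259 m (0.1258 m expected at home) while the measured upward force rose from 7 to 16 N. The scene and side pictures, taken just before one last nudge of under 1 mm, showed the shoulder on the hub and the splines meshed.

**Surroundings:** in the last overall picture, the dark panel, the look-alikes and the other things on the bench looked unmoved.

**What disagreed or remained:**
- **Hub position:** the trained network's hub-mouth estimates were up to about 10 mm off across the bench from what the yellow dots gave. I used the dots, and the stem went in without resistance.
- **Side load:** about 4 N sideways and 0.9 N m remained at the wrist at the end, with the tool leaning about 0.25°. I did not separately measure whether the shoulder is perfectly flat.

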